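# Dress the reception desk with candles in order of height

## Task

Dress the reception desk for the evening: set the four pillar candles on the tray's four brass plates, one to a plate, so that they step down in height from the tallest on the plate next to the desk lamp to the shortest on the plate next to the guest book. Stand each one upright in the middle of its plate, without dropping or knocking over any candle, and leave the lamp and the guest book where they are.

Things in the scene. Friction and masses are not known exactly. Their poses are not given: they have to be found in the camera images.
- candle_150: Unlit ivory wax pillar candle, a plain upright cylinder 64 mm in diameter and 150 mm high, with a 1 mm wick standing 8 mm above the middle of its top; 444 g give or take a quarter. Stands loose on the desk at the start. Origin: centre of its underside; z points up along the candle.
- candle_120: Unlit ivory wax pillar candle, a plain upright cylinder 56 mm in diameter and 120 mm high, with a 1 mm wick standing 8 mm above the middle of its top; 272 g give or take a quarter. Stands loose on the desk at the start. Origin: centre of its underside; z points up along the candle.
- candle_90: Unlit ivory wax pillar candle, a plain upright cylinder 48 mm in diameter and 90 mm high, with a 1 mm wick standing 8 mm above the middle of its top; 150 g give or take a quarter. Stands loose on the desk at the start. Origin: centre of its underside; z points up along the candle.
- candle_60: Unlit ivory wax pillar candle, a plain upright cylinder 40 mm in diameter and 60 mm high, with a 1 mm wick standing 8 mm above the middle of its top; 69 g give or take a quarter. Stands loose on the desk at the start. Origin: centre of its underside; z points up along the candle.
- plate_a: Brass candle plate, the end plate on the row's +y side. 92 mm across, 86 mm clear inside a rim 3 mm high. Origin: centre of its underside, 20 mm above the desk; a candle's foot rests 4 mm above it. y runs along the row towards plate_a, x across, z up. Fixed with the others in one row, 105 mm between centres, on a dark wooden tray 460 x 124 x 20 mm; row and tray move and turn together.
- plate_b: Brass candle plate, second from the +y end. 92 mm across, 86 mm clear inside a rim 3 mm high. Origin: centre of its underside, 20 mm above the desk; a candle's foot rests 4 mm above it. y runs along the row towards plate_a, x across, z up. Fixed with the others in one row, 105 mm between centres, on a dark wooden tray 460 x 124 x 20 mm; row and tray move and turn together.
- plate_c: Brass candle plate, third from the +y end. 92 mm across, 86 mm clear inside a rim 3 mm high. Origin: centre of its underside, 20 mm above the desk; a candle's foot rests 4 mm above it. y runs along the row towards plate_a, x across, z up. Fixed with the others in one row, 105 mm between centres, on a dark wooden tray 460 x 124 x 20 mm; row and tray move and turn together.
- plate_d: Brass candle plate, the end plate on the row's -y side. 92 mm across, 86 mm clear inside a rim 3 mm high. Origin: centre of its underside, 20 mm above the desk; a candle's foot rests 4 mm above it. y runs along the row towards plate_a, x across, z up. Fixed with the others in one row, 105 mm between centres, on a dark wooden tray 460 x 124 x 20 mm; row and tray move and turn together.
- lamp: Cream desk lamp: round base 150 mm across, curved brass stem, dome shade; 385 mm high, 2.4 kg, loose. Origin: centre of the underside of its base. The shade overhangs up to 230 mm towards the lamp's own +x (away from the robot), the stem bows 60 mm the other way. Stands about 200 mm past the centre of the plate at one end of the row; which end varies.
- guest_book: Closed guest book in oxblood covers, 155 x 215 x 28 mm, lying flat on the desk beyond the tray's other end. Origin: centre of its underside; z up, y along its longer side.
Not all that is in view belongs to the job. Leave any orange or pink look-alike of the candle_60 alone.

How it is judged:
At the end, for the whole second after the job is handed in: Counting from the lamp end of the row, the 150, 120, 90 and 60 mm candles stand on the first, second, third and fourth plate, each foot resting on its plate's floor (foot less than 9 mm above the plate's underside) within 12 mm of the plate's centre, upright within 0.06 rad, released and at rest (((y of lamp in the frame of plate_a above 0 m and horizontal distance between candle_150 and plate_a below 0.012 m and z of candle_150 in the frame of plate_a between 0 and 0.009 m and horizontal distance between candle_120 and plate_b below 0.012 m and z of candle_120 in the frame of plate_b between 0 and 0.009 m and horizontal distance between candle_90 and plate_c below 0.012 m and z of candle_90 in the frame of plate_c between 0 and 0.009 m and horizontal distance between candle_60 and plate_d below 0.012 m and z of candle_60 in the frame of plate_d between 0 and 0.009 m) or (y of lamp in the frame of plate_a below 0 m and horizontal distance between candle_150 and plate_d below 0.012 m and z of candle_150 in the frame of plate_d between 0 and 0.009 m and horizontal distance between candle_120 and plate_c below 0.012 m and z of candle_120 in the frame of plate_c between 0 and 0.009 m and horizontal distance between candle_90 and plate_b below 0.012 m and z of candle_90 in the frame of plate_b between 0 and 0.009 m and horizontal distance between candle_60 and plate_a below 0.012 m and z of candle_60 in the frame of plate_a between 0 and 0.009 m)) and angle between each of candle_150, candle_120, candle_90, candle_60's own z axis and vertical below 0.06 rad and linear speed of each of candle_150, candle_120, candle_90, candle_60 below 0.02 m/s); the robot touches nothing.
It fails at once if a candle is knocked over (angle between any of candle_150, candle_120, candle_90, candle_60's own z axis and vertical above 0.6 rad).
It fails at once if a candle is dropped: it falls freely at more than 0.8 m/s (a fall of some 35 mm) ((linear speed of candle_150 above 0.8 m/s and contact force between the fingers and candle_150 below 0.05 N) or (linear speed of candle_120 above 0.8 m/s and contact force between the fingers and candle_120 below 0.05 N) or (linear speed of candle_90 above 0.8 m/s and contact force between the fingers and candle_90 below 0.05 N) or (linear speed of candle_60 above 0.8 m/s and contact force between the fingers and candle_60 below 0.05 N)).
It fails at once if the lamp is pushed more than 20 mm or tipped (distance of lamp from where it was at the start of the episode above 0.02 m or angle between lamp's own z axis and vertical above 0.2 rad).
It fails at once if the guest book is pushed more than 20 mm (distance of guest_book from where it was at the start of the episode above 0.02 m).
It also fails if it takes over 104 s, if anything falls off the work surface, if the arm or the gripper's body presses on something with over 40 N, if the wrist force passes 120 N, or if a joint passes its speed limit or range.

## Robot

A 7-joint arm with a two-finger parallel gripper is mounted at the origin on the work surface. World frame = base frame: x ahead of the robot, y to its left, z up, the work surface at z = 0. Lengths are in m, angles in rad, forces in N, time in s.
With the tool pointing down it reaches from about 0.4 to 0.85 m from the base axis. Payload 4.5 kg.
Tool frame: the origin (TCP) lies where the fingers leave the gripper's body, on its centre line; the fingertips stand 64 mm ahead of it and the grasp point (between the pads) lies 45 mm ahead of it; z points along the fingers, y is the line along which they close (so a half turn about z gives the same grasp; the last joint's range is limited). The gripper opens to 88 mm and grips with 3 to 60 N. Pads are 18 mm wide; open, the fingers measure 123 mm over their backs; the gripper's body (75 mm by 187 mm) begins 45 mm behind the grasp point.
Start: joints at [1.348, 0.689, -0.195, 1.565, 0.157, 0.902, -0.215], TCP at [0.159, -0.605, 0.303] pointing down, gripper open.
Joint ranges: [-3.01, 3.01], [-0.46, 2.08], [-1.47, 1.51], [0.13, 2.56], [-1, 4.14], [0.04, 2.09], [-2.66, 2.66]. Speed limits (rad/s): [2.57, 2.57, 3.14, 3.14, 3.14, 3.14, 3.14].

## Interface

Orientations are given as a unit quaternion [x, y, z, w].
In Python, from plant import r gives the robot as it stands.
- The arm moves only by the tool play_rows, never from a script. Its arguments are lists of equal length, an entry for each row: "translation": the shift along the tool's x, y, z in m, a list of three; "delta_rot": the turn, a rotation vector about the tool's x, y, z in degrees, a list of three; "grip": the opening, from -1 (shut) to 1 (fully open). In form: {"translation": [[x, y, z], ...], "delta_rot": [[rx, ry, rz], ...], "grip": [grip, ...]}. A call has 1 to 20 rows; each row shifts and turns the commanded pose from where the row before left it, along the tool's axes as they then stand; what a row does not reach is not made up. A row lasts 1/8 s, in which the tool goes at most 62.5 mm and 10.7 degrees, less where a joint would pass 70% of its speed; a pose out of reach is approached as far as the arm can. A call with a gripper value outside its range is refused whole. The fingers move at their own pace and stop on an object; "squeeze" is the grip in N (left out, the last holds). Time passes only in rows, so rows that do not move let the fingers close. It gives the time, the measured TCP pose, the force, the opening and the grip force at its end, in the units of the state.
- r.get_state(): the state, without advancing time (a new reading comes with each control period).
- r.snapshot(name): name is "side" or "top"; returns the picture (480x640x3 uint8, blue, green, red); there is no depth.
- r.get_calibration(name): a dict with "intrinsics" (3x3 intrinsics, pixels), "k1" (the pictures are not rectified: a ray, as slopes to the right and down, at radius r is drawn at 1 + k1 r^2 times it, then the intrinsics apply), "eye" and "rotation" of the camera in the world. Camera axes: x right, y up, looking along -z (the intrinsics and any distortion apply to the point x, -y, -z); pixel columns grow to the right and rows downward; lengths in m; the calibration is good to about 2 mm. A picture is of the moment at which its call begins. get_calibration takes no time and is no camera call.
- r.finish_job(): hands the job in; it is judged then, once.
Trained networks look in the newest picture that a camera, given by its name, has taken for a name from the list of things; names that differ only in an ending like _2 or _b are one class to them, and where a whole thing is asked for, a point or a joint stands for the part that bears it (a point fixed in the world has none). Each returns a list of dicts, best first, with "confidence" (0 to 1); they miss things now and then, are a little off and sometimes report something else, mostly with a low value. They report only what shows in the picture. A call takes as long as a camera call. They do not tell look-alikes from the thing itself.
- r.look_for(camera, target): "point" ([x, y, z] in m, in world coordinates, good to about 4 mm: the middle of the surface that is visible of it).
- r.silhouettes(camera, target): "pixels" (480x640 bool, what is visible of it).
The state is a dict: "clock": time; "q": joint angles; "qd": joint speeds; "joint_torque": joint torques, N m; "tool_pos": TCP position; "eef_rot": TCP orientation; "contact_force": force on the tool from outside, world axes, zero at the start; "moment": the same for the moment, N m; "opening": opening from 0.0 (shut) to 1.0 (fully open); "finger_force": force on a finger pad.
Only numpy, scipy, OpenCV 4.12 (cv2) and the standard library are available. Lean on these libraries where they do the work, as an engineer would, in place of code of your own. Each camera call takes 0.05 s, during which the arm holds its last target. There are 200 camera calls.

## Working session

There is one attempt and no reset: what is moved stays moved. The work goes in short steps, Python scripts to look and compute and a tool call to move; the robot and the scene stay as the last step left them, time stands still between calls to the robot, and variables do not carry over. Pictures are saved under pics/ and viewed, at most 14 in all, crops included, and the job is handed in when it is done.

Besides the shell and the picture viewer there is one more tool, called after "Request:" as a command line: name --argument value ..., lists and objects as JSON in quotes. play_rows: Moves the arm, as the interface text tells. Its arguments: {"type":"object","properties":{"translation":{"type":"array","items":{"type":"array","items":{"type":"number"}}},"delta_rot":{"type":"array","items":{"type":"array","items":{"type":"number"}}},"grip":{"type":"array","items":{"type":"number"}},"squeeze":{"type":"number"}},"required":["translation","delta_rot","grip"]}

```bash
ls; mkdir -p pics; python3 - <<'E'
from plant import r
import cv2
for n in("side","top"):
    cv2.imwrite(f"pics/{n}0.png",r.snapshot(n)); c=r.get_calibration(n); print(n,c)
print(r.get_state())
for t in["candle_150","candle_60","plate_a","lamp","guest_book"]:
    for n in("side","top"):
        print(t,n,[(d["point"],round(d["confidence"],2)) for d in r.look_for(n,t)])
E
```

```text
pics
side {'intrinsics': array([[585.2541527 ,   0.        , 328.90183273],
       [  0.        , 585.2541527 , 231.61111993],
       [  0.        ,   0.        ,   1.        ]]), 'k1': -0.10426601252111374, 'eye': array([0.2721902 , 1.23646673, 0.85006041]), 'rotation': array([-0.05076182,  0.46950397,  0.87630348, -0.09529674])}
top {'intrinsics': array([[519.27520852,   0.        , 320.61422673],
       [  0.        , 519.27520852, 242.41670231],
       [  0.        ,   0.        ,   1.        ]]), 'k1': -0.15018435325946403, 'eye': array([0.31440108, 0.00737426, 1.38210103]), 'rotation': array([-0.05475532,  0.05525718,  0.70631361, -0.70361181])}
{'clock': 0.1, 'q': array([ 1.34778802,  0.68989006, -0.19452972,  1.56621805,  0.15730203,
        0.90249998, -0.21508589]), 'qd': array([ 0.00247091, -0.00211602,  0.00129156, -0.00248096,  0.00179044,
        0.00248872,  0.00069549]), 'joint_torque': array([-3.10972253e-03, -5.28502572e+01, -1.27126280e+00, -1.53837132e+01,
       -5.25449077e-02,  1.97490561e-03,  3.81089865e-05]), 'tool_pos': array([ 0.1586015 , -0.60407298,  0.3
[... 1203 characters left out ...]
], 0.65), ([0.4245, 0.2573, 0.0544], 0.6), ([0.3868, 0.3348, 0.0593], 0.6), ([0.4249, -0.0978, 0.1501], 0.57), ([0.3399, 0.2799, 0.0575], 0.56)]
plate_a side [([0.6089, 0.1688, 0.023], 0.97), ([0.6243, 0.0641, 0.0184], 0.91), ([0.6467, -0.1474, 0.0215], 0.58)]
plate_a top [([0.6324, -0.0403, 0.0187], 0.8), ([0.6039, 0.1638, 0.0249], 0.67), ([0.6509, -0.1482, 0.0264], 0.6), ([0.619, 0.0619, 0.0238], 0.55), ([0.7078, -0.3613, 0.03], 0.55)]
lamp side [([0.6233, 0.3952, 0.301], 0.87)]
lamp top [([0.6374, 0.3571, 0.3204], 0.57)]
guest_book side [([0.7013, -0.3365, 0.0281], 0.9)]
guest_book top [([0.7077, -0.3602, 0.0317], 0.69), ([0.6353, -0.0439, 0.0217], 0.61), ([0.6176, 0.0605, 0.0238], 0.53)]
```

View pics/side0.png

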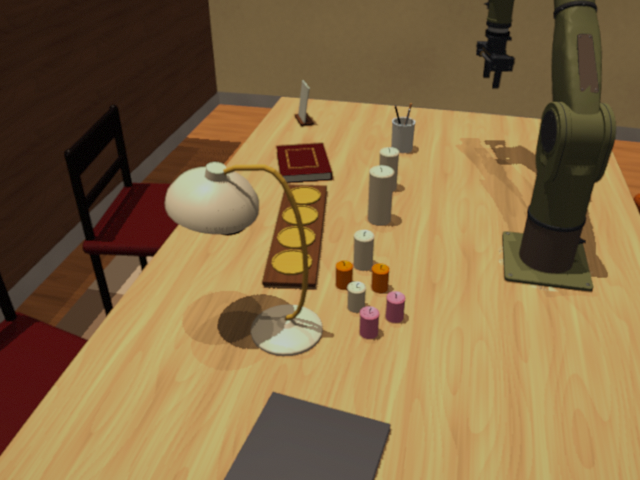

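View pics/top0.png

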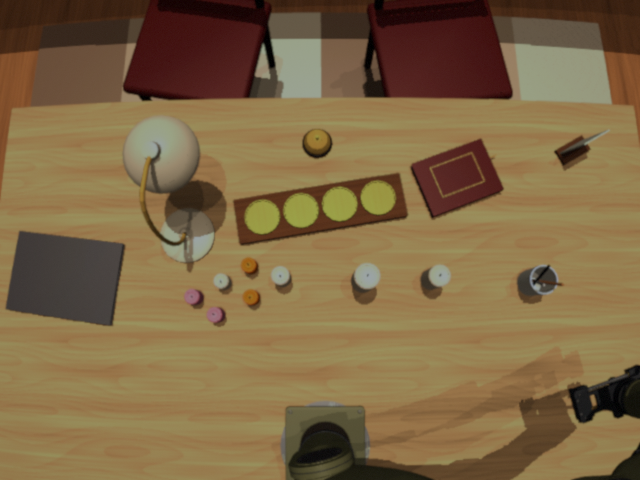

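Side view: lamp at bottom-left (+y end), guest book at (303,162); ivory candles at (381,195), (389,168), (364,250) and (356,297). Top view: the ivory candidates are (366,277), (438,277), (281,276) and (222,282). The look-alikes are orange at (249,266) and (251,297), and pink at (194,297) and (215,315). There is also an amber jar at (317,142) and a cup at (543,280). I'll fit cylinders to the silhouettes to get positions and check sizes.

```bash
cat > h.py <<'E'
from plant import r
import numpy as np, cv2
from scipy.spatial.transform import Rotation as R
from scipy.optimize import minimize
CAL={n:r.get_calibration(n) for n in("side","top")}
def proj(n,P):
    c=CAL[n]; p=R.from_quat(c["rotation"]).inv().apply(np.atleast_2d(P)-c["eye"])
    s=np.c_[p[:,0],-p[:,1]]/-p[:,2:]; s=s*(1+c["k1"]*(s**2).sum(1,keepdims=True))
    return s@c["intrinsics"][:2,:2].T+c["intrinsics"][:2,2]
A=np.linspace(0,2*np.pi,48,endpoint=False)
def cyl(x,y,rad,z0,z1):
    c=np.c_[x+rad*np.cos(A),y+rad*np.sin(A)]
    return np.vstack([np.c_[c,0*A+z0],np.c_[c,0*A+z1]])
def mask(n,P,S=4):
    m=np.zeros((480*S,640*S),np.uint8)
    h=cv2.convexHull(proj(n,P).astype(np.float32))[:,0]
    cv2.fillPoly(m,[np.round((h+.5)*S-.5).astype(int)],1)
    return cv2.resize(m.astype(np.float32),(640,480),interpolation=cv2.INTER_AREA)
def fit(sil,x0,rad,z0,z1):
    """sil: {cam: bool mask}; returns xy, IoU per cam"""
    def iou(n,p):
        m=mask(n,cyl(*p,rad,z0,z1)); s=sil[n].astype(float)
        return np.minimum(m,s).sum()/np.maximum(m,s).sum()
    f=lambda p:-sum(iou(n,p) for n in sil)
    o=minimize(f,x0,method="Nelder-Mead",options=dict(initial_simplex=np.array(x0)+[[.008,.004],[-.008,.004],[0,-.008]],xatol=2e-4,fatol=1e-4))
    return o.x,{n:round(iou(n,o.x),3) for n in sil}
E
cat > m.py <<'E'
from h import *
im={n:r.snapshot(n) for n in CAL}
S={}
for n in CAL:
    for t in("candle_60","plate_a","lamp"):
        S[n,t]=[d["pixels"] for d in r.silhouettes(n,t)]
np.save("sil.npy",S,allow_pickle=True)
def cent(m): return np.argwhere(m).mean(0)[::-1]
for t in("candle_60","plate_a"):
  for m in S["top",t]:
    u=cent(m); col=im["top"][m].mean(0).round()
    # rough ground point
    o=minimize(lambda p:((proj("top",[p[0],p[1],.04])-u)**2).sum(),[.5,0],method="Nelder-Mead"); p0=o.x
    best=[]
    for rad,z0,z1 in([(.032,0,.15),(.028,0,.12),(.024,0,.09),(.020,0,.06)] if t!="plate_a" else [(.046,.02,.027)]):
        q=proj("side",[*p0,(z0+z1)/2])[0]
        ms=min(S["side",t],key=lambda s:np.hypot(*(cent(s)-q)))
        res={"top":fit({"top":m},p0,rad,z0,z1),"side":fit({"side":ms},p0,rad,z0,z1),"both":fit({"top":m,"side":ms},p0,rad,z0,z1)}
        best.append((sum(res["both"][1].values()),z1,{k:(v[0].round(4).tolist(),v[1]) for k,v in res.items()}))
    print(t,u.round(),col,max(best,key=lambda b:b[0]))
E
python3 m.py
```

```text
candle_60 [216. 315.] [ 97.  90. 134.] (np.float64(1.716), 0.06, {'top': ([0.3375, 0.2788], {'top': np.float64(0.881)}), 'side': ([0.3377, 0.2857], {'side': np.float64(0.912)}), 'both': ([0.3376, 0.2797], {'top': np.float64(0.877), 'side': np.float64(0.839)})})
candle_60 [250. 297.] [ 26.  92. 145.] (np.float64(0.786), 0.06, {'top': ([0.383, 0.1892], {'top': np.float64(0.784)}), 'side': ([0.4358, 0.1115], {'side': np.float64(0.637)}), 'both': ([0.3843, 0.1875], {'top': np.float64(0.784), 'side': np.float64(0.002)})})
candle_60 [435. 277.] [108. 124. 124.] (np.float64(1.4140000000000001), 0.12, {'top': ([0.4285, -0.2864], {'top': np.float64(0.908)}), 'side': ([0.4298, -0.2939], {'side': np.float64(0.508)}), 'both': ([0.4294, -0.2864], {'top': np.float64(0.907), 'side': np.float64(0.507)})})
candle_60 [249. 266.] [ 25.  84. 135.] (np.float64(1.718), 0.06, {'top': ([0.4653, 0.1928], {'top': np.float64(0.883)}), 'side': ([0.466, 0.1994], {'side': np.float64(0.876)}), 'both': ([0.4666, 0.1944], {'top': np.float64(0.86), 'side': np.float64(0.858)})})
candle_60 [365. 278.] [125. 139. 138.] 
[... 1388 characters left out ...]
0.0597], {'top': np.float64(0.962)}), 'side': ([0.6154, 0.0651], {'side': np.float64(0.712)}), 'both': ([0.616, 0.0604], {'top': np.float64(0.956), 'side': np.float64(0.677)})})
plate_a [339. 204.] [ 66. 149. 149.] (np.float64(1.677), 0.027, {'top': ([0.6328, -0.0444], {'top': np.float64(0.963)}), 'side': ([0.6317, -0.0393], {'side': np.float64(0.756)}), 'both': ([0.6325, -0.043], {'top': np.float64(0.954), 'side': np.float64(0.723)})})
plate_a [378. 197.] [ 65. 147. 150.] (np.float64(0.962), 0.027, {'top': ([0.6502, -0.148], {'top': np.float64(0.962)}), 'side': ([0.6313, -0.0384], {'side': np.float64(0.757)}), 'both': ([0.6502, -0.148], {'top': np.float64(0.962), 'side': np.float64(0.0)})})
```

```bash
python3 - <<'E'
from h import *
im=cv2.imread("pics/side0.png"); cv2.imwrite("pics/crop60.png",cv2.resize(im[210:360,260:460],None,fx=4,fy=4,interpolation=3))
def ray(n,u,z):
    return minimize(lambda p:((proj(n,[p[0],p[1],z])-u)**2).sum(),[.5,0],method="Nelder-Mead").x.round(3)
print("lamp base",ray("top",[188,237],.01),ray("side",[287,328],.01))
# stem bow: triangulate pixel row in side with top stem
for z in(.1,.15,.2,.25,.3): print(z,"stem side(305,255)",ray("side",[305,255],z),"top(143,200)",ray("top",[143,200],z))
print("cup",ray("top",[543,280],.1),"shade",ray("top",[161,155],.3),ray("top",[200,155],.3))
E
```

```text
lamp base [0.546 0.365] [0.55  0.376]
0.1 stem side(305,255) [0.545 0.237] top(143,200) [0.628 0.464]
0.15 stem side(305,255) [0.527 0.303] top(143,200) [0.616 0.446]
0.2 stem side(305,255) [0.509 0.37 ] top(143,200) [0.604 0.429]
0.25 stem side(305,255) [0.49  0.437] top(143,200) [0.592 0.411]
0.3 stem side(305,255) [0.472 0.503] top(143,200) [0.579 0.393]
cup [ 0.417 -0.56 ] shade [0.681 0.358] [0.68 0.27]
```

View pics/crop60.png

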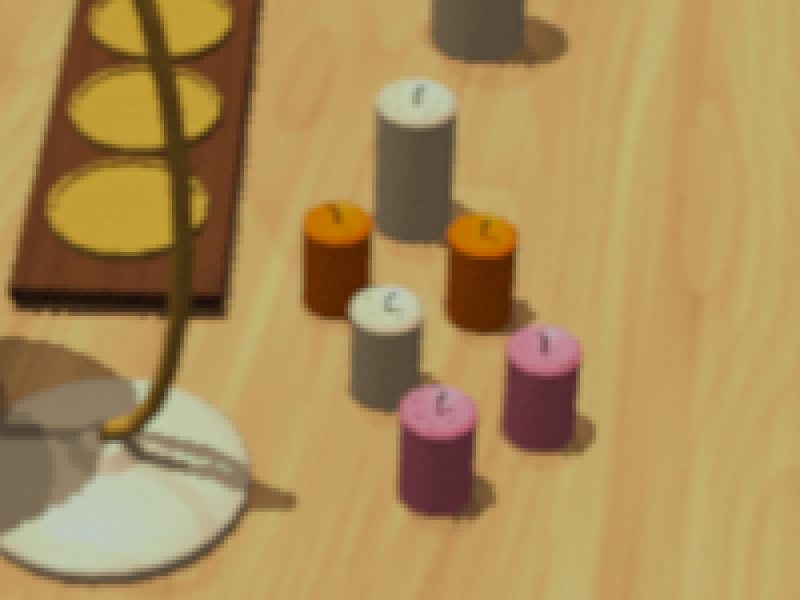

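The crop shows the ivory short candle at crop (386,345), i.e. side (356,297), and it differs clearly from the two orange and two pink look-alikes. The lamp is at the +y end, so 150 goes to plate_a. First I turn the tool so its x axis runs along the row and y runs across it, then go above candle_150.

```bash
cat >> h.py <<'E'
def plan(xyz,psi=None):
    s=r.get_state(); T=R.from_quat(s["eef_rot"]); M=T.as_matrix()
    print("t",round(s["clock"],2),"pos",s["tool_pos"].round(4),"psi",np.degrees(np.arctan2(M[1,0],M[0,0])).round(2),"zaxis",M[:,2].round(4),"open",round(s["opening"],3),"ff",round(s["finger_force"],1),"F",s["contact_force"].round(1),"q7",s["q"][6].round(2))
    if psi is not None:
        print(" turn z deg",(np.degrees(np.arctan2(M[1,0],M[0,0]))-psi).round(2))
    print(" tool shift",(M.T@(np.array(xyz)-s["tool_pos"])).round(4))
E
```

Request:
play_rows --translation '[[0,0,0],[0,0,0],[0,0,0],[0,0,0],[0,0,0],[0,0,0],[0,0,0],[0,0,0],[0,0,0],[0,0,0]]' --delta_rot '[[0,0,-8.46],[0,0,-8.46],[0,0,-8.46],[0,0,-8.46],[0,0,-8.46],[0,0,-8.46],[0,0,-8.46],[0,0,-8.46],[0,0,-8.46],[0,0,-8.46]]' --grip '[1,1,1,1,1,1,1,1,1,1]' --squeeze 20

```text
clock: 2.25
tool_pos: [0.1586, -0.6046, 0.3027]
eef_rot: [0.646, 0.764, -0.0, -0.0]
contact_force: [-0.3, 0.0, -0.8]
opening: 1.0
finger_force: 0.0
```

```bash
python3 -c "
from h import *
plan([.428,-.103,.302],99.3)"
```

```text
t 2.25 pos [ 0.1586 -0.6046  0.3027] psi 99.58 zaxis [-2.e-04 -2.e-04 -1.e+00] open 1.0 ff 0.0 F [-0.3  0.  -0.8] q7 0.98
 turn z deg 0.28
 tool shift [0.4498 0.3491 0.0006]
```

Request:
play_rows --translation '[[0.035,0.027,0],[0.042,0.033,0],[0.042,0.033,0],[0.042,0.033,0],[0.042,0.033,0],[0.042,0.033,0],[0.042,0.033,0],[0.042,0.033,0],[0.042,0.033,0],[0.042,0.033,0],[0.037,0.025,0],[0,0,0],[0,0,0]]' --delta_rot '[[0,0,0],[0,0,0],[0,0,0],[0,0,0],[0,0,0],[0,0,0],[0,0,0],[0,0,0],[0,0,0],[0,0,0],[0,0,0],[0,0,0],[0,0,0]]' --grip '[1,1,1,1,1,1,1,1,1,1,1,1,1]'

```text
clock: 3.88
tool_pos: [0.43, -0.1046, 0.3026]
eef_rot: [0.648, 0.762, -0.001, 0.0]
contact_force: [-0.0, -0.6, 0.2]
opening: 1.003
finger_force: 0.0
```

```bash
python3 -c "
from h import *
plan([.428,-.103,.170],99.3)
cv2.imwrite('pics/top1.png',r.snapshot('top')[200:350,260:460].repeat(3,0).repeat(3,1))"
```

```text
t 3.88 pos [ 0.43   -0.1046  0.3026] psi 99.29 zaxis [-7.e-04 -9.e-04 -1.e+00] open 1.003 ff 0.0 F [-0.  -0.6  0.2] q7 -0.19
 turn z deg -0.01
 tool shift [ 0.002  -0.0016  0.1326]
```

View pics/top1.png

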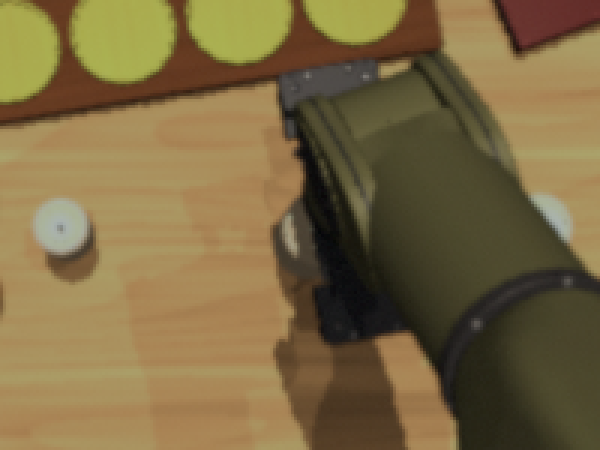

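The gripper covers candle_150 (partly visible at crop (300,240)), which is consistent with the measurement. Descending.

Request:
play_rows --translation '[[0.002,-0.002,0.015],[0,0,0.025],[0,0,0.025],[0,0,0.025],[0,0,0.025],[0,0,0.017],[0,0,0],[0,0,0],[0,0,0],[0,0,0],[0,0,0],[0,0,0],[0,0,0],[0,0,0]]' --delta_rot '[[0,0,0],[0,0,0],[0,0,0],[0,0,0],[0,0,0],[0,0,0],[0,0,0],[0,0,0],[0,0,0],[0,0,0],[0,0,0],[0,0,0],[0,0,0],[0,0,0]]' --grip '[1,1,1,1,1,1,1,0.6,0.4,0.35,0.3,0.2,0.2,0.2]' --squeeze 20

```text
clock: 5.68
tool_pos: [0.4288, -0.1024, 0.1713]
eef_rot: [0.647, 0.762, 0.0, 0.001]
contact_force: [1.6, -0.0, 6.3]
opening: 0.719
finger_force: 20.0
```

```bash
python3 -c "
from h import *
plan([.599,.165,.230],99.3)"
```

```text
t 5.67 pos [ 0.4288 -0.1024  0.1713] psi 99.32 zaxis [ 2.e-03 -5.e-04 -1.e+00] open 0.719 ff 20.0 F [ 1.6 -0.   6.3] q7 -0.45
 turn z deg 0.02
 tool shift [ 0.2362  0.2114 -0.0585]
```

Request:
play_rows --translation '[[0,0,-0.006],[0,0,-0.012],[0,0,-0.02],[0,0,-0.02],[0.012,0.0105,0],[0.028,0.025,0],[0.028,0.025,0],[0.028,0.025,0],[0.028,0.025,0],[0.028,0.025,0],[0.028,0.025,0],[0.028,0.025,0],[0.018,0.016,0],[0.01,0.01,0],[0,0,0],[0,0,0]]' --delta_rot '[[0,0,0],[0,0,0],[0,0,0],[0,0,0],[0,0,0],[0,0,0],[0,0,0],[0,0,0],[0,0,0],[0,0,0],[0,0,0],[0,0,0],[0,0,0],[0,0,0],[0,0,0],[0,0,0]]' --grip '[0.2,0.2,0.2,0.2,0.2,0.2,0.2,0.2,0.2,0.2,0.2,0.2,0.2,0.2,0.2,0.2]' --squeeze 30

```text
clock: 7.68
tool_pos: [0.5979, 0.1634, 0.2281]
eef_rot: [0.648, 0.762, -0.001, 0.0]
contact_force: [-0.3, -0.5, -4.0]
opening: 0.721
finger_force: 30.0
```

```bash
python3 -c "
from h import *
plan([.599,.165,.1953],99.3)
cv2.imwrite('pics/side1.png',r.snapshot('side')[100:350,150:450].repeat(2,0).repeat(2,1))"
```

```text
t 7.67 pos [0.5979 0.1634 0.2281] psi 99.26 zaxis [-0.0016 -0.0021 -1.    ] open 0.721 ff 30.0 F [-0.3 -0.5 -4. ] q7 -0.59
 turn z deg -0.04
 tool shift [0.0015 0.0014 0.0327]
```

View pics/side1.png

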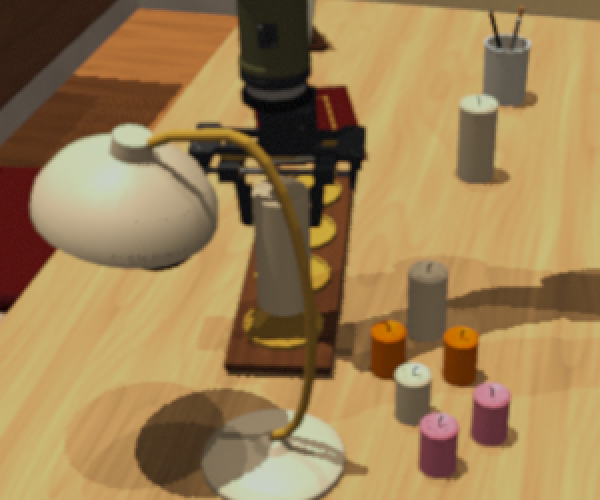

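The candle hangs upright over plate_a, at crop (283,250). The gripper is clear of the shade, whose right edge is at crop x≈217. Lowering.

Request:
play_rows --translation '[[0.0015,0.0015,0.008],[0,0,0.009],[0,0,0.007],[0,0,0.003],[0,0,0.002],[0,0,0.001],[0,0,0.001],[0,0,0.001],[0,0,0],[0,0,0]]' --delta_rot '[[0,0,0],[0,0,0],[0,0,0],[0,0,0],[0,0,0],[0,0,0],[0,0,0],[0,0,0],[0,0,0],[0,0,0]]' --grip '[0.2,0.2,0.2,0.2,0.2,0.2,0.2,0.2,0.2,0.2]'

```text
clock: 8.98
tool_pos: [0.5998, 0.1665, 0.1968]
eef_rot: [0.647, 0.762, 0.0, 0.0]
contact_force: [-0.6, 0.1, -3.5]
opening: 0.717
finger_force: 30.0
```

```bash
python3 -c "
from h import *
plan([.599,.165,.1953],99.3)"
```

```text
t 8.97 pos [0.5998 0.1665 0.1968] psi 99.31 zaxis [ 2.e-04  0.e+00 -1.e+00] open 0.717 ff 30.0 F [-0.6  0.1 -3.5] q7 -0.62
 turn z deg 0.01
 tool shift [-0.0014 -0.0011  0.0015]
```

Request:
play_rows --translation '[[-0.001,-0.001,0.001],[0,0,0.001],[0,0,0.0005],[0,0,0]]' --delta_rot '[[0,0,0],[0,0,0],[0,0,0],[0,0,0]]' --grip '[0.2,0.2,0.2,0.2]'

```text
clock: 9.48
tool_pos: [0.599, 0.1653, 0.1953]
eef_rot: [0.647, 0.762, -0.0, 0.0]
contact_force: [-1.2, -1.6, 4.7]
opening: 0.721
finger_force: 29.9
```

Landed: the force has flipped sign. Release, rise, retreat toward the robot side, then measure.

Request:
play_rows --translation '[[0,0,-0.0005],[0,0,0],[0,0,0],[0,0,0],[0,0,0],[0,0,-0.01],[0,0,-0.025],[0,0,-0.025],[0,0,-0.025],[0,0,-0.025],[-0.02,-0.015,0],[-0.042,-0.02,0],[-0.042,-0.02,0],[-0.042,-0.02,0],[-0.042,-0.02,0],[-0.042,-0.02,0],[-0.042,-0.02,0],[-0.042,-0.02,0],[-0.042,-0.015,0],[-0.03,0,0]]' --delta_rot '[[0,0,0],[0,0,0],[0,0,0],[0,0,0],[0,0,0],[0,0,0],[0,0,0],[0,0,0],[0,0,0],[0,0,0],[0,0,0],[0,0,0],[0,0,0],[0,0,0],[0,0,0],[0,0,0],[0,0,0],[0,0,0],[0,0,0],[0,0,0]]' --grip '[0.5,0.6,0.8,1,1,1,1,1,1,1,1,1,1,1,1,1,1,1,1,1]'

```text
clock: 11.98
tool_pos: [0.4924, -0.2457, 0.3054]
eef_rot: [0.648, 0.761, -0.001, 0.0]
contact_force: [0.3, 1.0, 0.8]
opening: 1.005
finger_force: 0.0
```

```bash
cat >> h.py <<'E'
def check(cid_specs,cams=("top","side")):
    for n in cams:
        r.snapshot(n); L=[d["pixels"] for d in r.silhouettes(n,"candle_60")]
        for name,(xy,rad,z0,z1) in cid_specs.items():
            m=mask(n,cyl(*xy,rad,z0,z1))>.5
            if not L: continue
            b=max(L,key=lambda s:(s&m).sum()/(s|m).sum())
            p,i=fit({n:b},xy,rad,z0,z1); print(n,name,p.round(4),i)
E
python3 -c "
from h import *
plan([.429,-.285,.302],99.3)
check({'150':((.599,.165),.032,.024,.174),'120':((.429,-.285),.028,0,.12)})"
```

```text
t 11.97 pos [ 0.4924 -0.2457  0.3054] psi 99.15 zaxis [-5.0e-04 -1.5e-03 -1.0e+00] open 1.005 ff 0.0 F [0.3 1.  0.8] q7 0.11
 turn z deg -0.15
 tool shift [-0.0287 -0.0689  0.0035]
top 150 [0.5963 0.1638] {'top': np.float64(0.956)}
top 120 [ 0.4246 -0.2761] {'top': np.float64(0.497)}
side 150 [0.5974 0.1707] {'side': np.float64(0.799)}
side 120 [ 0.43   -0.2847] {'side': np.float64(0.91)}
```

Candle_150 is within 3 mm of the plate's measured centre. Next is candle_120.

Request:
play_rows --translation '[[-0.009,-0.019,0],[-0.01,-0.025,0],[-0.01,-0.025,0.01],[0,0,0.025],[0,0,0.03],[0,0,0.03],[0,0,0.03],[0,0,0.025],[0,0,0.016],[0,0,0],[0,0,0],[0,0,0],[0,0,0],[0,0,0],[0,0,0],[0,0,0],[0,0,0]]' --delta_rot '[[0,0,0],[0,0,0],[0,0,0],[0,0,0],[0,0,0],[0,0,0],[0,0,0],[0,0,0],[0,0,0],[0,0,0],[0,0,0],[0,0,0],[0,0,0],[0,0,0],[0,0,0],[0,0,0],[0,0,0]]' --grip '[1,1,1,1,1,1,1,1,1,1,0.5,0.3,0.2,0.15,0.1,0,0]' --squeeze 20

```text
clock: 14.3
tool_pos: [0.4308, -0.2829, 0.1391]
eef_rot: [0.647, 0.762, 0.0, 0.001]
contact_force: [0.6, -0.2, 6.5]
opening: 0.627
finger_force: 19.9
```

```bash
python3 -c "
from h import *
plan([.616,.061,.200],99.3)"
```

```text
t 14.3 pos [ 0.4308 -0.2829  0.1391] psi 99.32 zaxis [ 1.3e-03 -5.0e-04 -1.0e+00] open 0.627 ff 19.9 F [ 0.6 -0.2  6.5] q7 -0.02
 turn z deg 0.02
 tool shift [ 0.3094  0.2385 -0.0608]
```

Request:
play_rows --translation '[[0,0,-0.006],[0,0,-0.012],[0,0,-0.02],[0,0,-0.022],[0.015,0.012,0],[0.032,0.025,0],[0.034,0.026,0],[0.034,0.026,0],[0.034,0.026,0],[0.034,0.026,0],[0.034,0.026,0],[0.034,0.026,0],[0.034,0.026,0],[0.018,0.013,0],[0.008,0.007,0],[0,0,0],[0,0,0]]' --delta_rot '[[0,0,0],[0,0,0],[0,0,0],[0,0,0],[0,0,0],[0,0,0],[0,0,0],[0,0,0],[0,0,0],[0,0,0],[0,0,0],[0,0,0],[0,0,0],[0,0,0],[0,0,0],[0,0,0],[0,0,0]]' --grip '[0,0,0,0,0,0,0,0,0,0,0,0,0,0,0,0,0]' --squeeze 25

```text
clock: 16.42
tool_pos: [0.6152, 0.0604, 0.1985]
eef_rot: [0.648, 0.761, -0.001, 0.0]
contact_force: [-0.9, -0.0, -2.7]
opening: 0.63
finger_force: 25.0
```

```bash
python3 -c "
from h import *
plan([.617,.063,.1631],99.3)"
```

```text
t 16.43 pos [0.6152 0.0604 0.1985] psi 99.18 zaxis [-0.0014 -0.0022 -1.    ] open 0.63 ff 25.0 F [-0.9 -0.  -2.7] q7 -0.42
 turn z deg -0.12
 tool shift [0.0024 0.0023 0.0354]
```

Request:
play_rows --translation '[[0.0005,0.0005,0.008],[0,0,0.009],[0,0,0.008],[0,0,0.004],[0,0,0.002],[0,0,0.001],[0,0,0.001],[0,0,0.001],[0,0,0.001],[0,0,0]]' --delta_rot '[[0,0,0],[0,0,0],[0,0,0],[0,0,0],[0,0,0],[0,0,0],[0,0,0],[0,0,0],[0,0,0],[0,0,0]]' --grip '[0,0,0,0,0,0,0,0,0,0]'

```text
clock: 17.68
tool_pos: [0.6162, 0.0633, 0.1636]
eef_rot: [0.647, 0.762, -0.0, 0.0]
contact_force: [0.2, -0.4, -3.4]
opening: 0.63
finger_force: 24.9
```

Request:
play_rows --translation '[[0,0,0.001],[0,0,0.001],[0,0,0]]' --delta_rot '[[0,0,0],[0,0,0],[0,0,0]]' --grip '[0,0,0]'

```text
clock: 18.05
tool_pos: [0.6165, 0.0635, 0.1631]
eef_rot: [0.647, 0.762, 0.0, 0.001]
contact_force: [-0.6, -0.0, 5.9]
opening: 0.627
finger_force: 25.0
```

Request:
play_rows --translation '[[0,0,-0.0005],[0,0,0],[0,0,0],[0,0,0],[0,0,0],[0,0,-0.01],[0,0,-0.025],[0,0,-0.025],[0,0,-0.025],[0,0,-0.02],[0.006,-0.016,0],[0.0125,-0.03,0],[0.0125,-0.03,0],[0.0125,-0.03,0],[0.0125,-0.03,0],[0.0125,-0.025,0],[0.006,-0.011,0],[0,0,0],[0,0,0]]' --delta_rot '[[0,0,0],[0,0,0],[0,0,0],[0,0,0],[0,0,0],[0,0,0],[0,0,0],[0,0,0],[0,0,0],[0,0,0],[0,0,0],[0,0,0],[0,0,0],[0,0,0],[0,0,0],[0,0,0],[0,0,0],[0,0,0],[0,0,0]]' --grip '[0.4,0.5,0.7,1,1,1,1,1,1,1,1,1,1,1,1,1,1,1,1]'

```text
clock: 20.42
tool_pos: [0.4357, 0.1089, 0.2674]
eef_rot: [0.648, 0.762, 0.001, 0.0]
contact_force: [-0.1, -0.1, 0.3]
opening: 1.001
finger_force: 0.0
```

```bash
python3 -c "
from h import *
plan([.435,.110,.110],99.3)
check({'120':((.617,.062),.028,.024,.144)})"
```

```text
t 20.43 pos [0.4357 0.1089 0.2674] psi 99.25 zaxis [ 1.5e-03  3.0e-04 -1.0e+00] open 1.001 ff 0.0 F [-0.1 -0.1  0.3] q7 -0.65
 turn z deg -0.05
 tool shift [ 0.0012 -0.0007  0.1574]
top 120 [0.615  0.0601] {'top': np.float64(0.933)}
side 120 [0.6014 0.1706] {'side': np.float64(0.752)}
```

Candle_120 is within 1 mm of plate_b's centre. Next, candle_90.

Request:
play_rows --translation '[[0.001,0,0.015],[0,0,0.03],[0,0,0.03],[0,0,0.03],[0,0,0.03],[0,0,0.022],[0,0,0],[0,0,0],[0,0,0],[0,0,0],[0,0,0],[0,0,0],[0,0,0],[0,0,0]]' --delta_rot '[[0,0,0],[0,0,0],[0,0,0],[0,0,0],[0,0,0],[0,0,0],[0,0,0],[0,0,0],[0,0,0],[0,0,0],[0,0,0],[0,0,0],[0,0,0],[0,0,0]]' --grip '[1,1,1,1,1,1,1,0.5,0.3,0.15,0.05,0,-0.1,-0.2]' --squeeze 15

```text
clock: 22.38
tool_pos: [0.4349, 0.1102, 0.1106]
eef_rot: [0.647, 0.762, 0.001, 0.0]
contact_force: [1.1, -1.1, 5.2]
opening: 0.542
finger_force: 15.0
```

```bash
python3 -c "
from h import *
plan([.634,-.042,.170],99.3)"
```

```text
t 22.38 pos [0.4349 0.1102 0.1106] psi 99.31 zaxis [ 1.6e-03  5.0e-04 -1.0e+00] open 0.542 ff 15.0 F [ 1.1 -1.1  5.2] q7 -0.87
 turn z deg 0.01
 tool shift [-0.1824  0.1719 -0.0592]
```

Request:
play_rows --translation '[[0,0,-0.006],[0,0,-0.012],[0,0,-0.02],[0,0,-0.022],[-0.014,0,0],[-0.03,0,0],[-0.034,0,0],[-0.034,0,0],[-0.034,0.01,0],[-0.025,0.025,0],[-0.0114,0.03,0],[0,0.03,0],[0,0.03,0],[0,0.026,0],[0,0.014,0],[0,0.006,0],[0,0,0],[0,0,0]]' --delta_rot '[[0,0,0],[0,0,0],[0,0,0],[0,0,0],[0,0,0],[0,0,0],[0,0,0],[0,0,0],[0,0,0],[0,0,0],[0,0,0],[0,0,0],[0,0,0],[0,0,0],[0,0,0],[0,0,0],[0,0,0],[0,0,0]]' --grip '[-0.2,-0.2,-0.2,-0.2,-0.2,-0.2,-0.2,-0.2,-0.2,-0.2,-0.2,-0.2,-0.2,-0.2,-0.2,-0.2,-0.2,-0.2]' --squeeze 20

```text
clock: 24.62
tool_pos: [0.6315, -0.0429, 0.1698]
eef_rot: [0.647, 0.762, -0.001, -0.0]
contact_force: [0.1, 0.2, -1.0]
opening: 0.543
finger_force: 20.0
```

```bash
python3 -c "
from h import *
plan([.633,-.042,.1346],99.3)"
```

```text
t 24.62 pos [ 0.6315 -0.0429  0.1698] psi 99.31 zaxis [-1.7e-03 -8.0e-04 -1.0e+00] open 0.543 ff 20.0 F [ 0.1  0.2 -1. ] q7 -0.33
 turn z deg 0.01
 tool shift [0.0007 0.0017 0.0351]
```

Request:
play_rows --translation '[[0,0.0005,0.008],[0,0,0.009],[0,0,0.008],[0,0,0.004],[0,0,0.002],[0,0,0.001],[0,0,0.001],[0,0,0.001],[0,0,0.001],[0,0,0.001],[0,0,0]]' --delta_rot '[[0,0,0],[0,0,0],[0,0,0],[0,0,0],[0,0,0],[0,0,0],[0,0,0],[0,0,0],[0,0,0],[0,0,0],[0,0,0]]' --grip '[-0.2,-0.2,-0.2,-0.2,-0.2,-0.2,-0.2,-0.2,-0.2,-0.2,-0.2]'

```text
clock: 26.0
tool_pos: [0.6331, -0.0423, 0.1347]
eef_rot: [0.647, 0.762, -0.0, 0.0]
contact_force: [-1.0, -0.6, 2.8]
opening: 0.539
finger_force: 20.0
```

Landed. Release and head back toward candle_60.

Request:
play_rows --translation '[[0,0,-0.0005],[0,0,0],[0,0,0],[0,0,0],[0,0,0],[0,0,-0.01],[0,0,-0.03],[0,0,-0.035],[0,0,-0.03],[0,0,-0.02],[0,-0.02,0],[0,-0.04,0],[0.02,-0.04,0],[0.04,-0.03,0],[0.04,-0.02,0],[0.04,-0.005,0],[0.04,0,0],[0.04,0,0],[0.03,0,0],[0,0,0]]' --delta_rot '[[0,0,0],[0,0,0],[0,0,0],[0,0,0],[0,0,0],[0,0,0],[0,0,0],[0,0,0],[0,0,0],[0,0,0],[0,0,0],[0,0,0],[0,0,0],[0,0,0],[0,0,0],[0,0,0],[0,0,0],[0,0,0],[0,0,0],[0,0,0]]' --grip '[0.2,0.4,0.5,0.5,0.5,0.5,0.5,0.5,0.5,0.5,0.5,0.4,0.4,0.4,0.4,0.4,0.4,0.4,0.4,0.4]'

```text
clock: 28.5
tool_pos: [0.4393, 0.1822, 0.2606]
eef_rot: [0.645, 0.764, 0.001, -0.0]
contact_force: [0.1, -0.6, -0.3]
opening: 0.7
finger_force: 0.0
```

Request:
play_rows --translation '[[0,0,0],[0,0,0],[0,0,0],[0,0,0],[0,0,0]]' --delta_rot '[[0,0,9.8],[0,0,9.8],[0,0,9.8],[0,0,9.9],[0,0,0]]' --grip '[0.4,0.4,0.4,0.4,0.4]'

```text
clock: 29.12
tool_pos: [0.4399, 0.1781, 0.26]
eef_rot: [0.866, 0.5, -0.0, 0.001]
contact_force: [0.2, 1.0, 0.3]
opening: 0.701
finger_force: 0.0
```

```bash
python3 -c "
from h import *
check({'90':((.633,-.042),.024,.024,.114),'60':((.4254,.265),.02,0,.06)})
plan([.4248,.2655,.088],60)"
```

```text
top 90 [ 0.6303 -0.0435] {'top': np.float64(0.942)}
top 60 [0.4334 0.269 ] {'top': np.float64(0.0)}
side 90 [ 0.6314 -0.0419] {'side': np.float64(0.304)}
side 60 [0.4259 0.2678] {'side': np.float64(0.914)}
t 29.32 pos [0.4397 0.1789 0.2598] psi 60.09 zaxis [-0.e+00 -1.e-04 -1.e+00] open 0.702 ff 0.0 F [ 0.2 -0.3 -0.7] q7 -1.32
 turn z deg 0.09
 tool shift [ 0.0677 -0.0561  0.1718]
```

Request:
play_rows --translation '[[0.014,-0.011,0],[0.024,-0.02,0],[0.02,-0.017,0],[0.01,-0.008,0],[0,0,0],[0,0,0],[0,0,0.02],[0,0,0.03],[0,0,0.03],[0,0,0.02],[0,0,0]]' --delta_rot '[[0,0,0],[0,0,0],[0,0,0],[0,0,0],[0,0,0],[0,0,0],[0,0,0],[0,0,0],[0,0,0],[0,0,0],[0,0,0]]' --grip '[0.4,0.4,0.4,0.4,0.4,0.4,0.4,0.4,0.4,0.4,0.4]'

```text
clock: 30.7
tool_pos: [0.4248, 0.2646, 0.1587]
eef_rot: [0.866, 0.5, -0.002, 0.001]
contact_force: [1.4, 0.1, 0.0]
opening: 0.7
finger_force: 0.0
```

```bash
python3 -c "
from h import *
plan([.4248,.2655,.088],60)
cv2.imwrite('pics/side2.png',r.snapshot('side')[150:350,250:490].repeat(3,0).repeat(3,1))"
```

```text
t 30.7 pos [0.4248 0.2646 0.1587] psi 59.94 zaxis [-0.0022 -0.0028 -1.    ] open 0.7 ff 0.0 F [1.4 0.1 0. ] q7 -1.54
 turn z deg -0.06
 tool shift [ 0.001  -0.0004  0.0707]
```

View pics/side2.png

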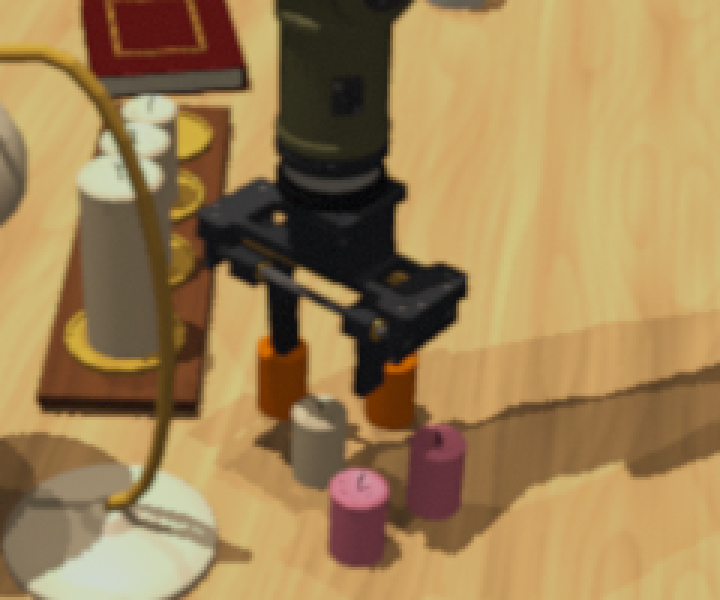

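The ivory candle_60 is at crop (318,440), with the open fingers above and behind it at crop (285,350) and (370,380). I'll check where the camera model puts the fingertips against where they are seen.

```bash
python3 -c "
from h import *
d=np.array([np.cos(np.radians(-30)),np.sin(np.radians(-30)),0])
c=np.array([.4248,.2646,.0947])
f=lambda P:((proj('side',P)-[250,150])*3).round()
print('tips inner now',f([c+d*.031,c-d*.031]).tolist(),'outer',f([c+d*.048,c-d*.048]).tolist())
c[2]=.024
print('tips after',f([c+d*.031,c-d*.031]).tolist(),'candle edges z.024',f([c+d*.02,c-d*.02]).tolist())
print('candle bottom/top ctr',f([[.4248,.2655,0],[.4248,.2655,.06]]).tolist())"
```

```text
tips inner now [[288.0, 347.0], [355.0, 384.0]] outer [[270.0, 338.0], [374.0, 394.0]]
tips after [[286.0, 424.0], [351.0, 461.0]] candle edges z.024 [[297.0, 431.0], [339.0, 455.0]]
candle bottom/top ctr [[317.0, 468.0], [319.0, 405.0]]
```

The prediction matches the picture, so I descend and grasp.

Request:
play_rows --translation '[[0.0005,0,0.015],[0,0,0.02],[0,0,0.02],[0,0,0.0145],[0,0,0],[0,0,0],[0,0,0],[0,0,0],[0,0,0],[0,0,0],[0,0,0],[0,0,0]]' --delta_rot '[[0,0,0],[0,0,0],[0,0,0],[0,0,0],[0,0,0],[0,0,0],[0,0,0],[0,0,0],[0,0,0],[0,0,0],[0,0,0],[0,0,0]]' --grip '[0.4,0.4,0.4,0.4,0.4,0.2,0.1,0,-0.1,-0.2,-0.3,-0.4]' --squeeze 10

```text
clock: 32.25
tool_pos: [0.4256, 0.2667, 0.0905]
eef_rot: [0.866, 0.5, 0.0, 0.0]
contact_force: [-0.4, -1.0, 6.3]
opening: 0.448
finger_force: 10.0
```

```bash
python3 -c "
from h import *
plan([.4248,.2655,.178],60)"
```

```text
t 32.25 pos [0.4256 0.2667 0.0905] psi 60.01 zaxis [ 6.e-04  2.e-04 -1.e+00] open 0.448 ff 10.0 F [-0.4 -1.   6.3] q7 -1.57
 turn z deg 0.01
 tool shift [-0.0014 -0.     -0.0875]
```

Request:
play_rows --translation '[[0,0,-0.006],[0,0,-0.014],[0,0,-0.025],[0,0,-0.03],[0,0,-0.015],[0,0,0],[-0.015,0.008,0],[-0.03,0.017,0],[-0.035,0.02,0],[-0.035,0.02,0],[-0.015,0.01,0],[0,0,0],[0,0,0],[0,0,0],[0,0,0],[0,0,0],[0,0,0]]' --delta_rot '[[0,0,0],[0,0,0],[0,0,0],[0,0,0],[0,0,0],[0,0,0],[0,0,0],[0,0,0],[0,0,0],[0,0,0],[0,0,0],[0,0,-8],[0,0,-8],[0,0,-8],[0,0,-8],[0,0,-7.3],[0,0,0]]' --grip '[-0.4,-0.4,-0.4,-0.4,-0.4,-0.4,-0.4,-0.4,-0.4,-0.4,-0.4,-0.4,-0.4,-0.4,-0.4,-0.4,-0.4]' --squeeze 15

```text
clock: 34.38
tool_pos: [0.4245, 0.1153, 0.1795]
eef_rot: [0.648, 0.761, -0.001, -0.001]
contact_force: [-0.7, 0.3, -0.8]
opening: 0.45
finger_force: 15.0
```

```bash
python3 -c "
from h import *
plan([.651,-.146,.150],99.3)"
```

```text
t 34.38 pos [0.4245 0.1153 0.1795] psi 99.19 zaxis [-0.0024 -0.0011 -1.    ] open 0.45 ff 15.0 F [-0.7  0.3 -0.8] q7 -0.96
 turn z deg -0.11
 tool shift [-0.2941  0.182   0.0293]
```

Request:
play_rows --translation '[[-0.02,0,0],[-0.035,0,0],[-0.04,0,0],[-0.04,0,0],[-0.04,0,0],[-0.04,0,0],[-0.04,0.01,0.005],[-0.025,0.025,0.012],[-0.014,0.03,0.012],[0,0.03,0],[0,0.03,0],[0,0.03,0],[0,0.018,0],[0,0.0085,0],[0,0,0],[0,0,0]]' --delta_rot '[[0,0,0],[0,0,0],[0,0,0],[0,0,0],[0,0,0],[0,0,0],[0,0,0],[0,0,0],[0,0,0],[0,0,0],[0,0,0],[0,0,0],[0,0,0],[0,0,0],[0,0,0],[0,0,0]]' --grip '[-0.4,-0.4,-0.4,-0.4,-0.4,-0.4,-0.4,-0.4,-0.4,-0.4,-0.4,-0.4,-0.4,-0.4,-0.4,-0.4]'

```text
clock: 36.38
tool_pos: [0.6509, -0.1446, 0.1509]
eef_rot: [0.648, 0.762, -0.001, -0.0]
contact_force: [-0.0, -0.2, -0.3]
opening: 0.449
finger_force: 15.0
```

```bash
python3 -c "
from h import *
plan([.651,-.146,.1145],99.3)"
```

```text
t 36.38 pos [ 0.6509 -0.1446  0.1509] psi 99.29 zaxis [-1.6e-03 -6.0e-04 -1.0e+00] open 0.449 ff 15.0 F [-0.  -0.2 -0.3] q7 -0.22
 turn z deg -0.01
 tool shift [-0.0013 -0.0001  0.0364]
```

Request:
play_rows --translation '[[-0.001,0,0.008],[0,0,0.009],[0,0,0.009],[0,0,0.004],[0,0,0.002],[0,0,0.001],[0,0,0.001],[0,0,0.001],[0,0,0.001],[0,0,0.001],[0,0,0]]' --delta_rot '[[0,0,0],[0,0,0],[0,0,0],[0,0,0],[0,0,0],[0,0,0],[0,0,0],[0,0,0],[0,0,0],[0,0,0],[0,0,0]]' --grip '[-0.4,-0.4,-0.4,-0.4,-0.4,-0.4,-0.4,-0.4,-0.4,-0.4,-0.4]'

```text
clock: 37.75
tool_pos: [0.6522, -0.1452, 0.1146]
eef_rot: [0.647, 0.762, -0.0, 0.0]
contact_force: [-1.5, 0.0, 3.1]
opening: 0.451
finger_force: 15.0
```

Landed. Release, rise and move clear of both views.

Request:
play_rows --translation '[[0,0,-0.0005],[0,0,0],[0,0,0],[0,0,0],[0,0,-0.01],[0,0,-0.03],[0,0,-0.04],[0,0,-0.04],[0,0,-0.03],[-0.01,-0.02,0],[-0.03,-0.04,0],[-0.04,-0.04,0],[-0.04,-0.04,0],[-0.04,-0.04,0],[-0.04,-0.03,0],[-0.04,0,0],[-0.04,0,0],[-0.02,0,0],[0,0,0]]' --delta_rot '[[0,0,0],[0,0,0],[0,0,0],[0,0,0],[0,0,0],[0,0,0],[0,0,0],[0,0,0],[0,0,0],[0,0,0],[0,0,0],[0,0,0],[0,0,0],[0,0,0],[0,0,0],[0,0,0],[0,0,0],[0,0,0],[0,0,0]]' --grip '[0,0.3,0.4,0.4,0.4,0.4,0.4,0.4,0.4,0.4,0.4,0.4,0.4,0.4,0.4,0.4,0.4,0.4,0.4]'

```text
clock: 40.12
tool_pos: [0.493, -0.4766, 0.2649]
eef_rot: [0.648, 0.761, -0.0, 0.0]
contact_force: [-0.3, 0.8, 0.3]
opening: 0.702
finger_force: 0.0
```

```bash
python3 -c "
from h import *
check({'150':((.597,.165),.032,.024,.174),'120':((.615,.061),.028,.024,.144),'90':((.631,-.043),.024,.024,.114),'60':((.651,-.147),.02,.024,.084)},('top',))
plan([.5,-.4,.25])
a=r.snapshot('top')[100:340,100:520]; b=r.snapshot('side')[100:350,150:450]
cv2.imwrite('pics/fin_t.png',cv2.resize(a,None,fx=1.9,fy=1.9)); cv2.imwrite('pics/fin_s.png',cv2.resize(b,None,fx=2.4,fy=2.4))"
```

```text
top 150 [0.5972 0.1636] {'top': np.float64(0.958)}
top 120 [0.6115 0.0596] {'top': np.float64(0.844)}
top 90 [ 0.6303 -0.0435] {'top': np.float64(0.941)}
top 60 [ 0.6517 -0.1463] {'top': np.float64(0.836)}
t 40.23 pos [ 0.4937 -0.4739  0.2651] psi 99.38 zaxis [ 3.e-04  1.e-03 -1.e+00] open 0.697 ff 0.0 F [0.2 0.3 0.1] q7 0.41
 tool shift [0.0718 0.0182 0.0151]
```

View pics/fin_t.png

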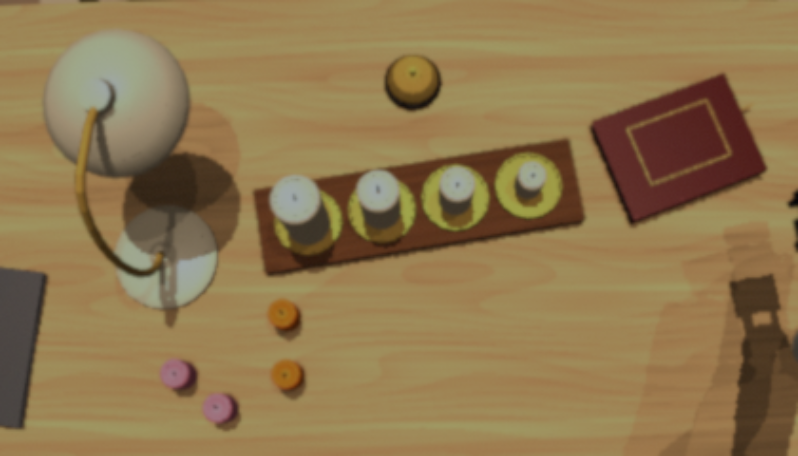

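View pics/fin_s.png

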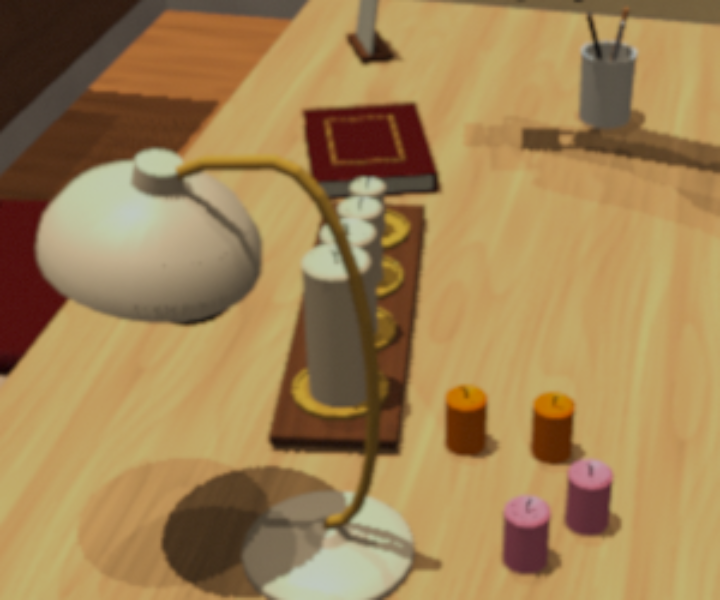

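The top crop shows the four ivory candles upright on the plates at (298,200), (378,190), (457,185) and (532,176), stepping down from lamp to book. The side crop agrees. Lamp, book and look-alikes are undisturbed, and all candle offsets are about 4 mm or less.

```bash
python3 -c "
from plant import r
print(r.finish_job())"
```

```text
the job is handed in; nothing more can be done
None
```

The job is handed in at about 40 s of the 104 s; no verdict came back. The 150, 120, 90 and 60 mm candles stand upright on their plates from lamp to guest book, each about 4 mm or less off centre by my last camera measurement.

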